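# Set the nested serving boards on the display stand

### The arm

A 6-joint arm with a two-finger parallel gripper is mounted at the origin on a cart in front of the work surface, level with it; the furniture and walls round the work are solid. World frame = base frame: x ahead of the robot, y to its left, z up, the work surface at z = 0. Lengths are in m, angles in rad, forces in N, time in s.
With the tool pointing down it reaches from about 0.375 to 0.9 m from the base axis. Payload 3.1 kg.
Tool frame: the origin (TCP) lies on the front face of the gripper's body, between the roots of the fingers; the fingertips stand 73 mm ahead of it and the grasp point (between the pads) lies 54 mm ahead of it (manip.tips_ahead is the distance from the TCP to the fingertips, in m); z points along the fingers, y is the line along which they close (so a half turn about z gives the same grasp; the last joint's range is limited). The gripper opens to 85 mm and grips with 20 to 120 N. Pads are 22 mm wide; open, the fingers measure 114 mm over their backs; the gripper's body (76 mm by 85 mm) begins 54 mm behind the grasp point. The pads swing forward as they close: fully open they stand 13 mm farther back than shut.
Start: joints at [-1.3, 0.527, 1.433, -0, 1.181, -0.178], TCP at [0.272, -0.563, 0.304] pointing down, gripper open.
Joint ranges: [-3.08, 3.08], [-0.75, 2.2], [0.22, 2.44], [-1.43, 4.57], [0, 2.65], [-2.85, 2.85]. Speed limits (rad/s): [2.79, 2.79, 3.14, 3.14, 3.14, 3.14].

### API

Orientations are given as a unit quaternion [x, y, z, w].
In Python, from station import sense, eyes, workorder, manip gives the robot as it stands.
- The arm moves only by the shell command python3 -m inch 'ROWS' [OPENING] [FORCE]. ROWS is JSON, a list of rows, each an object of numbers: "dx", "dy", "dz": the shift along the tool's x, y, z in cm; "wx", "wy", "wz": the turn, a rotation vector about the tool's x, y, z in degrees. In form: [{"dx": .., "dy": .., "dz": .., "wx": .., "wy": .., "wz": ..}, ...]. A call has 1 to 10 rows; each row shifts and turns the commanded pose from where the row before left it, along the tool's axes as they then stand; what a row does not reach is not made up. A row lasts 1/8 s, in which the tool goes at most 62.5 mm and 10.7 degrees, less where a joint would pass 70% of its speed; a pose out of reach is approached as far as the arm can. A call with a gripper value outside its range is refused whole. OPENING is the opening, from 0 (shut) to 1 (fully open), set as the call begins (- or left out, the last holds). The fingers move at their own pace and stop on an object; FORCE is the grip in N (left out, the last holds). Time passes only in rows, so rows that do not move let the fingers close. It gives the time, the measured TCP pose, the force, the opening and the grip force at its end, in the units of the state.
- sense(): the state, without advancing time (a new reading comes with each control period).
- eyes.snapshot(name): name is "scene" or "top" or "wrist"; returns the picture (384x512x3 uint8, red, green, blue); there is no depth.
- eyes.camera_params(name): a dict with "fx", "fy", "cx", "cy" (pixels), "rvec" (rotation vector, rad) and "tvec" (3), from world to camera coordinates, as OpenCV has them. Camera axes: x right, y down, z forward; pixel columns grow to the right and rows downward; lengths in m; the calibration is good to about 2 mm. The wrist camera is an equidistant fisheye: a pixel r from the principal point sees the ray r / f radians off the axis. A picture is of the moment at which its call begins: read the wrist's pose just before it. camera_params takes no time and is no camera call; for the wrist camera it gives the pose at the moment of the call.
- workorder.sign_off(): hands the job in; it is judged then, once.
The state is a dict: "t": time; "q": joint angles; "qd": joint speeds; "tau": joint torques, N m; "tcp_pos": TCP position; "tool_rot": TCP orientation; "force": force on the tool from outside, world axes, zero at the start; "ft_torque": the same for the moment, N m; "finger_gap": opening from 0.0 (shut) to 1.0 (fully open); "gripper_force": force on a finger pad.
Only numpy, scipy, OpenCV 4.12 (cv2) and the standard library are available. Lean on these libraries where they do the work, as an engineer would, in place of code of your own. Each camera call takes 0.05 s, during which the arm holds its last target. There are 200 camera calls.

### The job

Pick the three thin serving boards off the worktop and set them on the sloped display stand one in front of the other: the large one at the back, flat against the plate, the medium one flat on it, the small one in front. Each stands with its straight end down against the bottom lip and its handle pointing straight up the slope, centred across the stand. Leave everything else standing where it is.

Things in the scene. Friction and masses are not known exactly. Their poses are not given: they have to be found in the camera images.
- large_board: large wooden serving board, 160 mm long in all, 64 mm wide, 8 mm thick: a body with a straight end and parallel sides over 95 mm from that end, then a half-round shoulder, then a 26 mm wide handle with a hanging hole. Lies flat. Origin on the underside, on the centre line, 68 mm from the straight end (the centre of mass). x towards the handle, y across, z out of the upper face
- medium_board: medium wooden serving board, 130 mm long in all, 54 mm wide, 8 mm thick: a body with a straight end and parallel sides over 75 mm from that end, then a half-round shoulder, then a 26 mm wide handle with a hanging hole. Lies flat. Origin on the underside, on the centre line, 56 mm from the straight end (the centre of mass). x towards the handle, y across, z out of the upper face
- small_board: small wooden serving board, 100 mm long in all, 44 mm wide, 8 mm thick: a body with a straight end and parallel sides over 55 mm from that end, then a half-round shoulder, then a 26 mm wide handle with a hanging hole. Lies flat. Origin on the underside, on the centre line, 44 mm from the straight end (the centre of mass). x towards the handle, y across, z out of the upper face
- rest: plate and bottom lip of the dark wooden display stand, fixed, facing about towards the robot. Plate 120 mm wide, 170 mm up the slope, rising away from the robot at 30 degrees from horizontal. Origin in the corner of plate and lip, mid-width, 30 mm above the worktop. x up the slope, y across, z out of the plate (its face is z = 0). Lip: face at x = 0, 10 mm thick, 32 mm out from the plate
- ramekin: white fluted ramekin, 68 mm across, 45 mm high; stands between the boards. To be left alone; origin at the centre of its underside, z up
- timer: round kitchen timer, 66 mm across, 62 mm high; stands between the boards. To be left alone; origin at the centre of its underside, z up
- spice_jar: corked glass spice jar, 45 mm across, 92 mm high; stands just left of the stand. To be left alone; origin at the centre of its underside, z up
- tea_tin: brass tea tin with a lid knob, 67 mm across, 106 mm high; stands just right of the stand. To be left alone; origin at the centre of its underside, z up
- pepper_mill: dark wooden pepper mill, 58 mm across, 190 mm high; stands left of the stand, beyond the boards. To be left alone; origin at the centre of its underside, z up

How it is judged:
By the outcome, as a careful person would: the job done as asked, in the order asked, and still so for the second after the job is handed in, with the robot touching nothing.
It also fails if it takes over 72 s, if anything falls off the work surface, if the arm or the gripper's body presses on something with over 40 N, if the wrist force passes 120 N, or if a joint passes its speed limit or range.

## Working session

There is one attempt and no reset: what is moved stays moved. The work goes in short steps, Python scripts to look and compute and a shell command to move; the robot and the scene stay as the last step left them, time stands still between calls to the robot, and variables do not carry over. Pictures are saved under pics/ and viewed, at most 10 in all, crops included, and the job is handed in when it is done.

```bash
mkdir -p pics; ls
python3 - <<'E'
from station import sense, eyes
import cv2
s=sense();print({k:s[k] for k in('t','tcp_pos','tool_rot','finger_gap')})
for n in('scene','top'):
    cv2.imwrite(f'pics/{n}0.png',eyes.snapshot(n)[:,:,::-1]);print(n,eyes.camera_params(n))
E
```

```text
pics
{'t': 0.0, 'tcp_pos': array([ 0.27160785, -0.56227833,  0.30291615]), 'tool_rot': array([ 9.74815086e-01,  2.23012030e-01, -5.52181345e-05, -1.08612644e-03]), 'finger_gap': 1.0054983804467108}
scene {'fx': 357.81637025857987, 'fy': 357.81637025857987, 'cx': 259.15938339203745, 'cy': 197.65182272561444, 'rvec': array([ 0.65970247, -2.68466619,  1.03261227]), 'tvec': array([0.50649412, 0.20066181, 0.85670276])}
top {'fx': 361.46605807925465, 'fy': 361.46605807925465, 'cx': 251.77408499645531, 'cy': 191.9368529651733, 'rvec': array([ 2.18215311, -2.15520149,  0.15188722]), 'tvec': array([0.00146851, 0.53627799, 0.90223046])}
```

View pics/scene0.png

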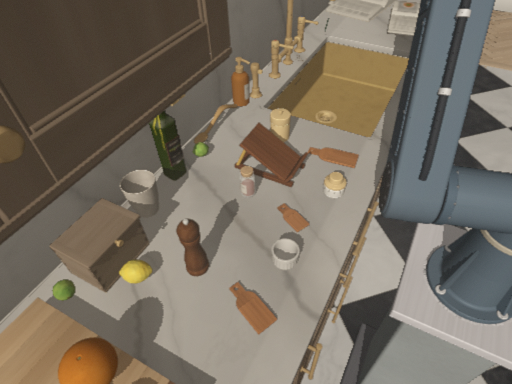

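View pics/top0.png

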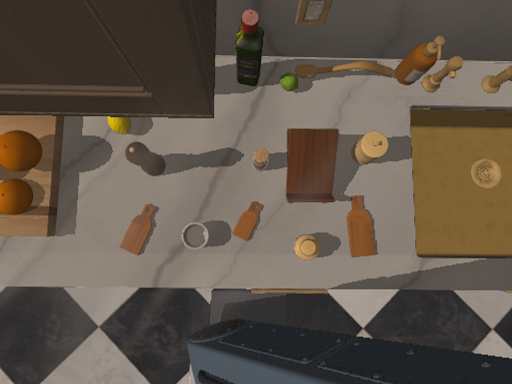

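The scene view shows the stand at (272,152) with small board (293,217), medium (253,306) and large (335,157). The top view shows medium (138,230), small (247,221), large (361,228), and the stand plate spanning (287..337, 129..202).

```bash
cat > h.py <<'E'
import numpy as np, cv2
from scipy.spatial.transform import Rotation as R
from station import sense, eyes
def ray(P,uv):
    Rm=R.from_rotvec(P['rvec']).as_matrix(); c=-Rm.T@P['tvec']
    d=np.array([(uv[0]-P['cx'])/P['fx'],(uv[1]-P['cy'])/P['fy'],1.])
    return c,Rm.T@d/np.linalg.norm(d)
def onz(P,uv,z):
    c,d=ray(P,uv); return c+d*(z-c[2])/d[2]
def tri(P1,a,P2,b):
    c,d=ray(P1,a);e,f=ray(P2,b)
    s=np.linalg.lstsq(np.c_[d,-f],e-c,rcond=None)[0]
    p,q=c+s[0]*d,e+s[1]*f
    return (p+q)/2,np.linalg.norm(p-q)
def mask(im):
    h=cv2.cvtColor(im,cv2.COLOR_RGB2HSV)
    return cv2.inRange(h,(0,115,100),(14,255,235))
E
python3 - <<'E'
from h import *
im={n:cv2.imread(f'pics/{n}0.png')[:,:,::-1].copy() for n in('top','scene')}
P={n:eyes.camera_params(n) for n in im}
for n,pts in(('top',[(138,235),(361,235),(312,165),(245,225),(306,247)]),('scene',[(255,310),(340,158),(270,148),(293,218)])):
    h=cv2.cvtColor(im[n],cv2.COLOR_RGB2HSV); print(n,[h[v,u].tolist() for u,v in pts])
    m=mask(im[n]); cs,_=cv2.findContours(m,0,cv2.CHAIN_APPROX_NONE)
    for c in cs:
        if cv2.contourArea(c)<150: continue
        q=np.array([onz(P[n],p[0],.008)[:2] for p in c])
        r=cv2.minAreaRect((q*1000).astype(np.float32))
        print(n,cv2.contourArea(c),c[:,0].mean(0).round(),[np.round(x,1) for x in r])
# upscaled crops
def crop(n,x,y,w,h,k): return cv2.resize(im[n][y:y+h,x:x+w,::-1],None,fx=k,fy=k,interpolation=cv2.INTER_CUBIC)
a=crop('top',275,118,75,95,6); b=crop('scene',225,115,95,75,4)
o=np.zeros((570,450+380,3),np.uint8); o[:a.shape[0],:450]=a; o[:300,450:]=b
cv2.imwrite('pics/stand.png',o[:,:800])
E
```

```text
top [[12, 141, 127], [12, 172, 138], [10, 143, 80], [13, 174, 136], [17, 134, 186]]
top 769.0 [139. 230.] [array([440.9, 299.2]), array([ 51.5, 127.6]), np.float64(66.3)]
top 490.5 [247. 221.] [array([465.5,  17.7]), array([42.3, 98.6]), np.float64(64.1)]
top 1135.5 [359. 228.] [array([ 454.4, -276.5]), array([157.7,  63.5]), np.float64(6.2)]
top 259.0 [415.  61.] [array([ 901.2, -437.8]), array([ 59.5, 120.7]), np.float64(45.7)]
scene [[13, 142, 147], [13, 137, 151], [11, 130, 104], [13, 137, 155]]
scene 747.5 [ 87. 361.] [array([672.1, 557.3]), array([122.1,  53.6]), np.float64(6.7)]
scene 998.5 [252. 307.] [array([438.7, 299.5]), array([ 53. , 129.3]), np.float64(66.9)]
scene 182.5 [193. 264.] [array([622.8, 269.4]), array([32.9, 76.5]), np.float64(58.6)]
scene 158.5 [184. 231.] [array([696.9, 197.3]), array([37.5, 57.8]), np.float64(49.5)]
scene 343.0 [293. 217.] [array([462.6,  17.2]), array([42.6, 97.7]), np.float64(63.8)]
scene 2092.5 [291. 157.] [array([ 560.6, -200.7]), array([229.3, 374.7]), np.float64(89.5)]
scene 289.0 [239.  86.] [array([ 931.6, -497. ]), array([ 67.3, 252.9]), np.float64(29.3)]
```

View pics/stand.png

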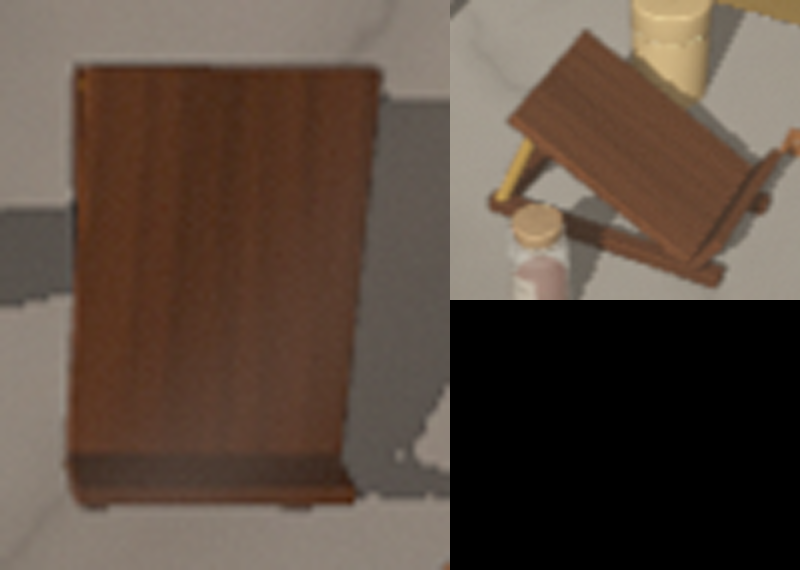

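The stand crops show the plate's top edge at crop (74,66)-(380,66) and the plate/lip corner at (68,455)-(342,457). In the scene crop the top corners are at (510,122) and (588,32), and the lip corners are near (690,258) and (752,168).

```bash
cat >> h.py <<'E'
def topdown(yaw): # tool x at yaw, z down
    return R.from_euler('z',yaw,degrees=True)*R.from_quat([1,0,0,0])
def onplate(yaw): # tool x up slope, z into plate
    return R.from_euler('z',yaw,degrees=True)*R.from_euler('y',-30,degrees=True)*R.from_quat([1,0,0,0])
def go(p,r):
    s=sense();T=R.from_quat(s['tool_rot'])
    print('t',round(s['t'],2),'shift cm (tool now)',(T.inv().apply(np.array(p)-s['tcp_pos'])*100).round(2),
     '| after turn',(r.inv().apply(np.array(p)-s['tcp_pos'])*100).round(2),'turn deg',np.degrees((T.inv()*r).as_rotvec()).round(2),
     'F',np.round(s['force'],1),'gap',round(s['finger_gap'],3))
E
python3 - <<'E'
from h import *
go([.443,-.2775,.20],topdown(6))
E
```

```text
t 0.1 shift cm (tool now) [ 27.81 -18.18  10.35] | after turn [ 20.02 -26.54  10.31] turn deg [-0.11  0.   19.77] F [0.1 0.6 0.3] gap 0.997
```

```bash
python3 -m inch '[{"dx":4.6,"dy":-3,"dz":1.7},{"dx":4.6,"dy":-3,"dz":1.7},{"dx":4.6,"dy":-3,"dz":1.7},{"dx":4.6,"dy":-3,"dz":1.7},{"dx":4.6,"dy":-3,"dz":1.7},{"dx":4.8,"dy":-3.2,"dz":1.8},{"wz":9.9},{"wz":9.9},{}]' 1 40
python3 - <<'E'
from h import *
go([.443,-.2775,.20],topdown(6))
P=eyes.camera_params('wrist');print(P)
cv2.imwrite('pics/w1.png',eyes.snapshot('wrist')[:,:,::-1])
E
```

```text
t 0.1 shift cm (tool now) [ 27.81 -18.18  10.35] | after turn [ 20.02 -26.54  10.31] turn deg [-0.11  0.   19.77] F [0.1 0.6 0.3] gap 0.997
{'fx': 297.3186396354542, 'fy': 297.3186396354542, 'cx': 252.61922820150835, 'cy': 196.06694154645203, 'rvec': array([-2.43193224,  1.52660522,  0.24026026]), 'tvec': array([-0.62399636, -0.03959171,  0.38168271])}invalid input at $[0]: expected keys dx, dy, dz, wx, wy, wz
```

View pics/w1.png

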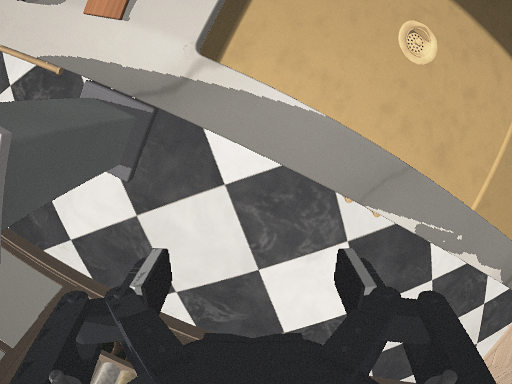

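The move was refused because every row needs all six keys. The picture was therefore taken from the start pose: fingers at the bottom (150,280)/(355,280), large board's end at the top (105,8).

```bash
python3 -m inch '[{"dx":4.6,"dy":-3,"dz":1.7,"wx":0,"wy":0,"wz":0},{"dx":4.6,"dy":-3,"dz":1.7,"wx":0,"wy":0,"wz":0},{"dx":4.6,"dy":-3,"dz":1.7,"wx":0,"wy":0,"wz":0},{"dx":4.6,"dy":-3,"dz":1.7,"wx":0,"wy":0,"wz":0},{"dx":4.6,"dy":-3,"dz":1.7,"wx":0,"wy":0,"wz":0},{"dx":4.8,"dy":-3.2,"dz":1.8,"wx":0,"wy":0,"wz":0},{"dx":0,"dy":0,"dz":0,"wx":0,"wy":0,"wz":9.9},{"dx":0,"dy":0,"dz":0,"wx":0,"wy":0,"wz":9.9},{"dx":0,"dy":0,"dz":0,"wx":0,"wy":0,"wz":0}]' 1 40
python3 - <<'E'
from h import *
go([.443,-.2775,.20],topdown(6))
P=eyes.camera_params('wrist');print(P)
cv2.imwrite('pics/w2.png',eyes.snapshot('wrist')[:,:,::-1])
E
```

```text
t: 1.27
tcp_pos: [0.4431, -0.2777, 0.2007]
tool_rot: [0.999, 0.053, -0.0, -0.0]
force: [0.0, -0.5, -0.4]
finger_gap: 1.0
gripper_force: 0.0
t 1.27 shift cm (tool now) [-0.01 -0.03  0.07] | after turn [-0.01 -0.03  0.07] turn deg [-0.02  0.01  0.12] F [ 0.  -0.5 -0.4] gap 1.0
{'fx': 297.3186396354542, 'fy': 297.3186396354542, 'cx': 252.61922820150835, 'cy': 196.06694154645203, 'rvec': array([-2.15396055,  1.93617977,  0.30238101]), 'tvec': array([-0.32324389,  0.3829856 ,  0.40814249])}
```

View pics/w2.png

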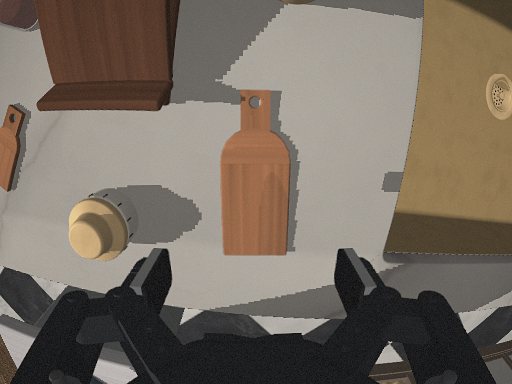

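The wrist view shows the large board squarely: straight end (224..288, 254), handle tip (242..270, 90). The timer is at (100,228) and the stand lip at (40..170, 95).

```bash
cat >> h.py <<'E'
def wray(P,uv):
    Rm=R.from_rotvec(P['rvec']).as_matrix(); c=-Rm.T@P['tvec']
    d=np.array([(uv[0]-P['cx'])/P['fx'],(uv[1]-P['cy'])/P['fy']]);a=np.linalg.norm(d)
    return c,Rm.T@np.r_[d/a*np.sin(a),np.cos(a)]
def wz(P,uv,z):
    c,d=wray(P,uv);return c+d*(z-c[2])/d[2]
def board(P,im,z,near,rad):
    m=mask(im); q=np.array([wz(P,(u,v),z)[:2] for v,u in np.argwhere(m)])
    q=q[np.linalg.norm(q-near,axis=1)<rad]
    r=cv2.minAreaRect((q*1000).astype(np.float32))
    return q,r
E
python3 - <<'E'
from h import *
P=eyes.camera_params('wrist');im=cv2.imread('pics/w2.png')[:,:,::-1].copy()
q,r=board(P,im,.008,np.array([.45,-.277]),.1);print(r)
for a in((224,254),(288,254),(242,90),(270,90)):print(wz(P,a,.008).round(4))
print('lip',[ (wz(P,a,z)*1000).round(1) for a,z in(((52,83),.0577),((38,108),.0577),((172,82),.0577),((158,107),.0577))])
# height check by top+wrist on large straight-end & handle tip
T=eyes.camera_params('top');e=np.array([np.cos(.108),np.sin(.108)])
c=np.array([.4544,-.2765])
for L,w in((-.0785,(256,254)),(.0795,(256,90))):
    pw=np.r_[c+L*e,.008]; Rm=R.from_rotvec(T['rvec']).as_matrix();x=Rm@pw+T['tvec'];uv=(x[0]/x[2]*T['fx']+T['cx'],x[1]/x[2]*T['fy']+T['cy'])
    a,d=ray(T,uv);b,f=wray(P,w);s=np.linalg.lstsq(np.c_[d,-f],b-a,rcond=None)[0];print('tri',(a+s[0]*d).round(4),(b+s[1]*f).round(4))
go([.443,-.2775,.074],topdown(6.2))
E
```

```text
((454.4082336425781, -278.63519287109375), (158.47723388671875, 62.68868637084961), 5.987266540527344)
[ 0.3723 -0.2565  0.008 ]
[ 0.3792 -0.3209  0.008 ]
[ 0.532  -0.2592  0.008 ]
[ 0.5347 -0.2834  0.008 ]
lip [array([ 532.5, -101.1,   57.7]), array([511.6, -85.6,  57.7]), array([ 532.2, -209.9,   57.7]), array([ 513.2, -200.6,   57.7])]
tri [ 0.3762 -0.286   0.0048] [ 0.3748 -0.2888  0.0057]
tri [ 0.5346 -0.2712 -0.0025] [ 0.5338 -0.2714 -0.0026]
t 1.32 shift cm (tool now) [ 1.000e-02 -4.000e-02  1.268e+01] | after turn [ 1.000e-02 -5.000e-02  1.268e+01] turn deg [-0.01  0.01 -0.06] F [-0.4 -0.4  0.3] gap 0.996
```

Run:
```python
from h import *
P=eyes.camera_params('wrist');s=sense();T=R.from_quat(s['tool_rot'])
for uv in((148,250),(169,251),(171,288),(337,251),(359,250),(336,288)):
    c,d=wray(P,uv);c=T.inv().apply(c-s['tcp_pos']);d=T.inv().apply(d)
    for y in(.0425,):
        y=y*np.sign(d[1]);k=(y-c[1])/d[1];print(uv,((c+k*d)*1000).round(1),'cam',(c*1000).round(0))
```

```text
(148, 250) [ 22.2 -42.5  31.2] cam [ 78.   0. -71.]
(169, 251) [  7.  -42.5  59. ] cam [ 78.   0. -71.]
(171, 288) [-12.2 -42.5  53.3] cam [ 78.   0. -71.]
(337, 251) [ 8.  42.5 57.1] cam [ 78.   0. -71.]
(359, 250) [23.4 42.5 28.9] cam [ 78.   0. -71.]
(336, 288) [-9.9 42.5 50.1] cam [ 78.   0. -71.]
```

```bash
python3 -m inch '[{"dx":0,"dy":0.2,"dz":4.5,"wx":0,"wy":0,"wz":0},{"dx":0,"dy":0,"dz":4.5,"wx":0,"wy":0,"wz":0},{"dx":0,"dy":0,"dz":3.1,"wx":0,"wy":0,"wz":0},{"dx":0,"dy":0,"dz":1.0,"wx":0,"wy":0,"wz":0},{"dx":0,"dy":0,"dz":0,"wx":0,"wy":0,"wz":0}]' 0.83 40
for i in 1 2 3; do python3 -m inch '[{"dx":0,"dy":0,"dz":0.15,"wx":0,"wy":0,"wz":0},{"dx":0,"dy":0,"dz":0,"wx":0,"wy":0,"wz":0}]' | grep -E "tcp|force:|gap"; done
```

```text
t: 1.95
tcp_pos: [0.4431, -0.2803, 0.0698]
tool_rot: [0.999, 0.052, -0.0, -0.0]
force: [-0.4, -0.7, -0.0]
finger_gap: 0.831
gripper_force: 0.0
tcp_pos: [0.4437, -0.2804, 0.0695]
force: [-0.7, -0.4, 0.6]
finger_gap: 0.83
gripper_force: 0.0
tcp_pos: [0.4433, -0.2801, 0.0672]
force: [0.5, 0.4, 0.4]
finger_gap: 0.834
gripper_force: 0.0
tcp_pos: [0.4431, -0.28, 0.0653]
force: [0.2, 0.2, -0.2]
finger_gap: 0.829
gripper_force: 0.0
```

```bash
for i in 1 2; do python3 -m inch '[{"dx":0,"dy":0,"dz":0.1,"wx":0,"wy":0,"wz":0},{"dx":0,"dy":0,"dz":0,"wx":0,"wy":0,"wz":0}]' | grep -E "tcp|force:|gap"; done
```

```text
tcp_pos: [0.4432, -0.28, 0.0647]
force: [-0.4, 0.2, 3.3]
finger_gap: 0.833
gripper_force: 1.8
tcp_pos: [0.4432, -0.28, 0.0646]
force: [-1.3, 1.6, 12.6]
finger_gap: 0.831
gripper_force: 6.0
```

```bash
python3 -m inch '[{"dx":0,"dy":0,"dz":-0.33,"wx":0,"wy":0,"wz":0},{"dx":0,"dy":0,"dz":0,"wx":0,"wy":0,"wz":0}]' | grep -E "tcp|force:|gap"
python3 -m inch '[{"dx":0,"dy":0,"dz":0,"wx":0,"wy":0,"wz":0},{"dx":0,"dy":0,"dz":0,"wx":0,"wy":0,"wz":0},{"dx":0,"dy":0,"dz":0,"wx":0,"wy":0,"wz":0},{"dx":0,"dy":0,"dz":0,"wx":0,"wy":0,"wz":0}]' 0.6 50
python3 -m inch '[{"dx":0,"dy":0,"dz":-1,"wx":0,"wy":0,"wz":0},{"dx":0,"dy":0,"dz":-3,"wx":0,"wy":0,"wz":0},{"dx":0,"dy":0,"dz":-4,"wx":0,"wy":0,"wz":0},{"dx":0,"dy":0,"dz":-4,"wx":0,"wy":0,"wz":0},{"dx":0,"dy":0,"dz":-3,"wx":0,"wy":0,"wz":0},{"dx":0,"dy":0,"dz":0,"wx":0,"wy":0,"wz":0}]'
python3 - <<'E'
from h import *
up=np.array([np.cos(np.pi/6),0,.5]);n=np.array([-.5,0,.866])
o=np.array([.534,-.140,.03])
print('above stand'); go(o+.078*up+n*(.067+.09),onplate(1.2))
P=eyes.camera_params('wrist');im=eyes.snapshot('wrist');cv2.imwrite('pics/w3.png',im[:,:,::-1])
E
```

```text
tcp_pos: [0.4433, -0.2801, 0.0668]
force: [-0.4, 0.1, -0.4]
finger_gap: 0.829
gripper_force: 0.0
t: 3.95
tcp_pos: [0.4433, -0.2802, 0.0671]
tool_rot: [0.999, 0.052, 0.0, 0.0]
force: [0.7, 0.2, 6.4]
finger_gap: 0.731
gripper_force: 56.6
t: 4.7
tcp_pos: [0.444, -0.2807, 0.2191]
tool_rot: [0.999, 0.052, 0.002, 0.002]
force: [0.3, -0.2, 0.2]
finger_gap: 0.726
gripper_force: 55.1
above stand
t 4.7 shift cm (tool now) [  9.32 -13.18   1.39] | after turn [  6.39 -13.9    5.32] turn deg [-1.02 29.77  4.73] F [ 0.3 -0.2  0.2] gap 0.726
```

View pics/w3.png

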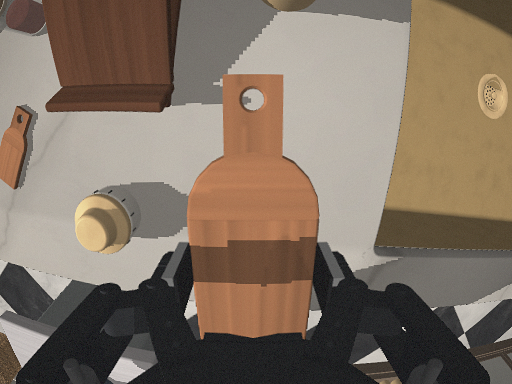

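The board is gripped squarely: handle (223..283, 75) points up the image and the body is centred between the fingers. I'll turn it to the plate's slope and carry it over.

```bash
python3 -m inch '[{"dx":0,"dy":0,"dz":0,"wx":-0.3,"wy":7.4,"wz":1.2},{"dx":0,"dy":0,"dz":0,"wx":-0.3,"wy":7.4,"wz":1.2},{"dx":0,"dy":0,"dz":0,"wx":-0.2,"wy":7.5,"wz":1.2},{"dx":0,"dy":0,"dz":0,"wx":-0.2,"wy":7.5,"wz":1.1},{"dx":1.6,"dy":-3.4,"dz":0,"wx":0,"wy":0,"wz":0},{"dx":1.6,"dy":-3.5,"dz":0,"wx":0,"wy":0,"wz":0},{"dx":1.6,"dy":-3.5,"dz":0,"wx":0,"wy":0,"wz":0},{"dx":1.6,"dy":-3.5,"dz":0,"wx":0,"wy":0,"wz":0},{"dx":0,"dy":0,"dz":2.5,"wx":0,"wy":0,"wz":0},{"dx":0,"dy":0,"dz":2.5,"wx":0,"wy":0,"wz":0}]'
python3 -m inch '[{"dx":0,"dy":0,"dz":0,"wx":0,"wy":0,"wz":0},{"dx":0,"dy":0,"dz":0,"wx":0,"wy":0,"wz":0}]'
python3 - <<'E'
from h import *
Y=R.from_euler('z',1.2,degrees=True)
up=Y.apply([np.cos(np.pi/6),0,.5]);n=Y.apply([-.5,0,.866])
o=np.array([.534,-.1405,.03])
print('contact pose'); go(o+.078*up+n*(.067),onplate(1.2))
T=eyes.camera_params('top')
im=eyes.snapshot('top')
cv2.imwrite('pics/t4.png',cv2.resize(im[100:260,230:400,::-1],None,fx=3.5,fy=3.5))
E
```

```text
t: 6.0
tcp_pos: [0.5195, -0.1369, 0.2026]
tool_rot: [0.969, 0.013, 0.247, -0.007]
force: [1.0, -0.3, -0.7]
finger_gap: 0.732
gripper_force: 55.1
t: 6.25
tcp_pos: [0.5191, -0.1378, 0.2036]
tool_rot: [0.969, 0.012, 0.247, -0.007]
force: [0.8, 0.1, -1.2]
finger_gap: 0.73
gripper_force: 55.1
contact pose
t 6.25 shift cm (tool now) [0.63 0.39 9.06] | after turn [0.4  0.3  9.08] turn deg [-0.53  1.41  0.09] F [ 0.8  0.1 -1.2] gap 0.73
```

View pics/t4.png

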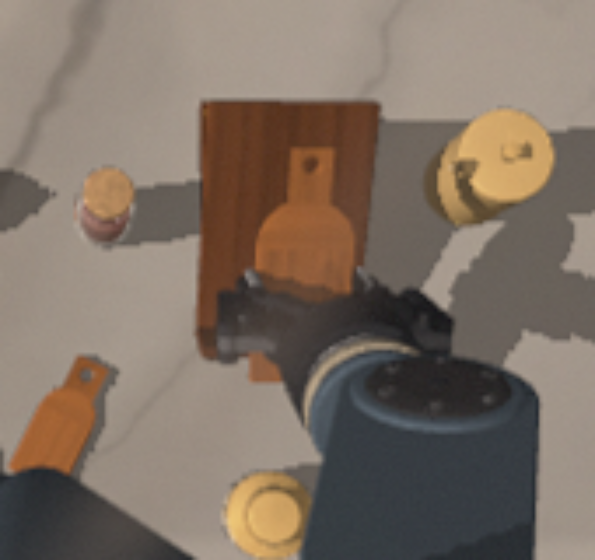

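Top view: the board sits above the plate with its handle up at (312,160) in the crop, and no obstacles are touched. I'll lower it next.

```bash
python3 -m inch '[{"dx":0,"dy":0,"dz":0,"wx":-0.5,"wy":1.4,"wz":0.1},{"dx":0.4,"dy":0.3,"dz":2.5,"wx":0,"wy":0,"wz":0},{"dx":0,"dy":0,"dz":3,"wx":0,"wy":0,"wz":0},{"dx":0,"dy":0,"dz":2,"wx":0,"wy":0,"wz":0},{"dx":0,"dy":0,"dz":0.7,"wx":0,"wy":0,"wz":0},{"dx":0,"dy":0,"dz":0,"wx":0,"wy":0,"wz":0}]'
for i in 1 2 3 4 ; do python3 -m inch '[{"dx":0,"dy":0,"dz":0.15,"wx":0,"wy":0,"wz":0},{"dx":0,"dy":0,"dz":0,"wx":0,"wy":0,"wz":0}]' | grep -E "tcp|force:" ; done
```

```text
t: 7.05
tcp_pos: [0.5643, -0.1403, 0.1356]
tool_rot: [0.966, 0.01, 0.26, -0.002]
force: [-0.7, 0.3, -0.7]
finger_gap: 0.731
gripper_force: 55.1
tcp_pos: [0.5651, -0.1402, 0.1347]
force: [-0.2, 0.5, -0.1]
gripper_force: 55.1
tcp_pos: [0.566, -0.1401, 0.1328]
force: [-0.7, 0.1, -0.8]
gripper_force: 55.1
tcp_pos: [0.5667, -0.1401, 0.1313]
force: [-0.1, -0.7, -0.8]
gripper_force: 55.1
tcp_pos: [0.5675, -0.1401, 0.13]
force: [0.1, 0.4, -0.4]
gripper_force: 55.1
```

```bash
for i in 1 2 3 ; do python3 -m inch '[{"dx":0,"dy":0,"dz":0.12,"wx":0,"wy":0,"wz":0},{"dx":0,"dy":0,"dz":0,"wx":0,"wy":0,"wz":0}]' | grep -E "tcp|force:" ; done
```

```text
tcp_pos: [0.5681, -0.14, 0.129]
force: [-0.5, -0.6, -0.6]
gripper_force: 55.1
tcp_pos: [0.5686, -0.14, 0.1282]
force: [-1.4, 0.4, 1.9]
gripper_force: 57.1
tcp_pos: [0.5686, -0.14, 0.1281]
force: [-6.2, 0.1, 10.6]
gripper_force: 63.0
```

```bash
python3 -m inch '[{"dx":-0.6,"dy":0,"dz":-0.12,"wx":0,"wy":0,"wz":0},{"dx":0,"dy":0,"dz":0,"wx":0,"wy":0,"wz":0}]' | grep -E "tcp|force:"; for i in 1 2 3 ; do python3 -m inch '[{"dx":-0.15,"dy":0,"dz":0,"wx":0,"wy":0,"wz":0},{"dx":0,"dy":0,"dz":0,"wx":0,"wy":0,"wz":0}]' | grep -E "tcp|force:" ; done
```

```text
tcp_pos: [0.5629, -0.1401, 0.1249]
force: [-3.7, 0.6, 3.7]
gripper_force: 58.4
tcp_pos: [0.5627, -0.1401, 0.1248]
force: [-2.0, 1.0, 4.7]
gripper_force: 58.9
tcp_pos: [0.5624, -0.1402, 0.1247]
force: [0.1, 1.0, 6.3]
gripper_force: 58.8
tcp_pos: [0.5613, -0.1404, 0.124]
force: [0.6, 1.2, 6.7]
gripper_force: 58.6
```

```bash
for i in 1 2 3 ; do python3 -m inch '[{"dx":-0.15,"dy":0,"dz":-0.02,"wx":0,"wy":0,"wz":0},{"dx":0,"dy":0,"dz":0,"wx":0,"wy":0,"wz":0}]' | grep -E "tcp|force:" ; done
```

```text
tcp_pos: [0.5591, -0.1406, 0.1228]
force: [1.6, -0.8, 5.2]
gripper_force: 57.9
tcp_pos: [0.5588, -0.1408, 0.1226]
force: [4.3, 0.9, 6.3]
gripper_force: 57.0
tcp_pos: [0.5586, -0.1409, 0.1226]
force: [7.0, 0.9, 4.8]
gripper_force: 55.6
```

```bash
python3 -m inch '[{"dx":0.05,"dy":0,"dz":0,"wx":0,"wy":0,"wz":0},{"dx":0,"dy":0,"dz":0,"wx":0,"wy":0,"wz":0},{"dx":0,"dy":0,"dz":0,"wx":0,"wy":0,"wz":0}]' 0.95 50
python3 -m inch '[{"dx":0,"dy":0,"dz":-2,"wx":0,"wy":0,"wz":0},{"dx":0,"dy":0,"dz":-4,"wx":0,"wy":0,"wz":0},{"dx":0,"dy":0,"dz":-5,"wx":0,"wy":0,"wz":0},{"dx":0,"dy":0,"dz":0,"wx":0,"wy":0,"wz":0}]'
python3 - <<'E'
from h import *
P=eyes.camera_params('wrist');np.save('P5.npy',[P]);im=eyes.snapshot('wrist');cv2.imwrite('pics/w5.png',im[:,:,::-1])
E
```

```text
t: 10.92
tcp_pos: [0.555, -0.14, 0.1206]
tool_rot: [0.966, 0.01, 0.259, -0.003]
force: [0.3, 0.7, -0.1]
finger_gap: 0.951
gripper_force: 0.0
t: 11.42
tcp_pos: [0.4997, -0.1414, 0.2186]
tool_rot: [0.965, 0.011, 0.261, -0.001]
force: [-0.1, 0.4, 0.5]
finger_gap: 0.951
gripper_force: 0.0
```

View pics/w5.png

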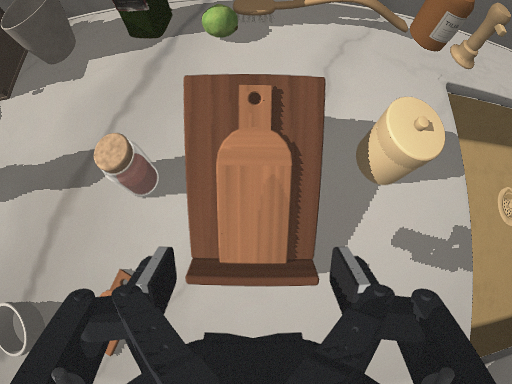

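The wrist view confirms the large board: end on the lip at row 262, columns 219..288, centred on the plate (190..318), with the handle straight up at (255,95). The tea tin and jar are untouched. The medium board comes next.

Run:
```python
from h import *
P={n:eyes.camera_params(n) for n in('top','scene')}
print('mill base',onz(P['scene'],(197,270),0).round(3),'mill top',onz(P['scene'],(186,224),.185).round(3),onz(P['top'],(136,152),.185).round(3),onz(P['top'],(153,164),.04).round(3))
go([.4317,.3029,.22],topdown(-23.6))
```

```text
mill base [0.602 0.277 0.   ] mill top [0.599 0.275 0.185] [0.602 0.264 0.185] [0.604 0.263 0.04 ]
t 11.47 shift cm (tool now) [ -4.97 -44.58  -3.29] | after turn [-24.08 -37.98  -0.25] turn deg [ -6.41 -29.74  24.23] F [ 0.4  0.4 -0.3] gap 0.947
```

```bash
python3 -m inch '[{"dx":-0.5,"dy":-4.5,"dz":-0.4,"wx":0,"wy":0,"wz":0},{"dx":-0.5,"dy":-5,"dz":-0.4,"wx":0,"wy":0,"wz":0},{"dx":-0.6,"dy":-5,"dz":-0.4,"wx":0,"wy":0,"wz":0},{"dx":-0.6,"dy":-5,"dz":-0.4,"wx":0,"wy":0,"wz":0},{"dx":-0.6,"dy":-5,"dz":-0.4,"wx":0,"wy":0,"wz":0},{"dx":-0.6,"dy":-5,"dz":-0.4,"wx":0,"wy":0,"wz":0},{"dx":-0.6,"dy":-5,"dz":-0.4,"wx":0,"wy":0,"wz":0},{"dx":-0.5,"dy":-5,"dz":-0.3,"wx":0,"wy":0,"wz":0},{"dx":-0.5,"dy":-5.1,"dz":-0.2,"wx":0,"wy":0,"wz":0}]' 1 | head -2
python3 -m inch '[{"dx":0,"dy":0,"dz":0,"wx":-1.6,"wy":-7.4,"wz":6.1},{"dx":0,"dy":0,"dz":0,"wx":-1.6,"wy":-7.4,"wz":6.1},{"dx":0,"dy":0,"dz":0,"wx":-1.6,"wy":-7.5,"wz":6},{"dx":0,"dy":0,"dz":0,"wx":-1.6,"wy":-7.4,"wz":6},{"dx":0,"dy":0,"dz":0,"wx":0,"wy":0,"wz":0},{"dx":0,"dy":0,"dz":0,"wx":0,"wy":0,"wz":0}]'
python3 - <<'E'
from h import *
P=eyes.camera_params('wrist');im=eyes.snapshot('wrist')
q,r=board(P,im,.008,np.array([.44,.30]),.09);print(r)
c=np.array(r[0])/1000;a=r[2]-90 if r[1][0]<r[1][1] else r[2]
e=np.array([np.cos(np.radians(a)),np.sin(np.radians(a))]);g=c-e*.009;print(a,g)
go([*g,.079],topdown(a))
E
```

```text
t: 12.6
tcp_pos: [0.4314, 0.2387, 0.2117]
t: 13.35
tcp_pos: [0.4334, 0.2584, 0.2152]
tool_rot: [0.985, -0.057, 0.122, -0.107]
force: [0.1, 0.4, 0.1]
finger_gap: 0.999
gripper_force: 0.0
((440.37200927734375, 298.9527587890625), (52.622169494628906, 129.35879516601562), 66.36038208007812)
-23.639617919921875 [0.43212724 0.3025616 ]
t 13.4 shift cm (tool now) [-3.8  -1.23 13.76] | after turn [-1.85 -4.02 13.62] turn deg [-14.98 -11.25  16.83] F [ 0.   0.1 -0.1] gap 1.002
```

```bash
python3 -m inch '[{"dx":0,"dy":0,"dz":0,"wx":-3,"wy":-2.3,"wz":3.4},{"dx":0,"dy":0,"dz":0,"wx":-3,"wy":-2.2,"wz":3.4},{"dx":0,"dy":0,"dz":0,"wx":-3,"wy":-2.3,"wz":3.4},{"dx":0,"dy":0,"dz":0,"wx":-3,"wy":-2.2,"wz":3.3},{"dx":0,"dy":0,"dz":0,"wx":-3,"wy":-2.2,"wz":3.3},{"dx":-0.9,"dy":-2,"dz":0,"wx":0,"wy":0,"wz":0},{"dx":-0.9,"dy":-2,"dz":0,"wx":0,"wy":0,"wz":0},{"dx":0,"dy":0,"dz":0,"wx":0,"wy":0,"wz":0}]' 0.75
python3 - <<'E'
from h import *
go([.4321,.3026,.074],topdown(-23.6))
E
```

```text
t: 14.4
tcp_pos: [0.4327, 0.3032, 0.2156]
tool_rot: [0.979, -0.204, 0.0, -0.0]
force: [-0.6, -0.5, 0.6]
finger_gap: 0.748
gripper_force: 0.0
t 14.4 shift cm (tool now) [-0.04  0.09 14.16] | after turn [-0.03  0.08 14.16] turn deg [-0.06 -0.04  0.11] F [-0.6 -0.5  0.6] gap 0.748
```

```bash
python3 -m inch '[{"dx":0,"dy":0.08,"dz":4.5,"wx":0,"wy":0,"wz":0},{"dx":0,"dy":0,"dz":4.5,"wx":0,"wy":0,"wz":0},{"dx":0,"dy":0,"dz":4,"wx":0,"wy":0,"wz":0},{"dx":0,"dy":0,"dz":1.5,"wx":0,"wy":0,"wz":0},{"dx":0,"dy":0,"dz":0,"wx":0,"wy":0,"wz":0},{"dx":0,"dy":0,"dz":0,"wx":0,"wy":0,"wz":0}]' | grep -E "tcp|force"
python3 -m inch '[{"dx":0,"dy":0,"dz":0,"wx":0,"wy":0,"wz":0},{"dx":0,"dy":0,"dz":0,"wx":0,"wy":0,"wz":0},{"dx":0,"dy":0,"dz":0,"wx":0,"wy":0,"wz":0},{"dx":0,"dy":0,"dz":0,"wx":0,"wy":0,"wz":0}]' 0.45 50
```

```text
tcp_pos: [0.4343, 0.3015, 0.0725]
force: [-0.2, -0.5, 0.5]
gripper_force: 0.0
t: 15.65
tcp_pos: [0.4343, 0.3016, 0.0733]
tool_rot: [0.979, -0.205, 0.002, -0.001]
force: [-0.9, -0.7, 6.1]
finger_gap: 0.61
gripper_force: 51.4
```

```bash
python3 -m inch '[{"dx":0,"dy":0,"dz":-1,"wx":0,"wy":0,"wz":0},{"dx":0,"dy":0,"dz":-3,"wx":0,"wy":0,"wz":0},{"dx":0,"dy":0,"dz":-4,"wx":0,"wy":0,"wz":0},{"dx":0,"dy":0,"dz":-4,"wx":0,"wy":0,"wz":0},{"dx":0,"dy":0,"dz":-3,"wx":0,"wy":0,"wz":0},{"dx":0,"dy":0,"dz":0,"wx":0,"wy":0,"wz":0}]'
cat >> h.py <<'E'
def stand(s,h): # TCP s up the slope, h off the plate
    Y=R.from_euler('z',1.2,degrees=True)
    go(np.array([.534,-.1405,.03])+Y.apply([.866*s-.5*h,0,.5*s+.866*h]),onplate(1.2))
E
python3 - <<'E'
from h import *
stand(.068,.17)
P=eyes.camera_params('wrist');im=eyes.snapshot('wrist');cv2.imwrite('pics/w6.png',im[:,:,::-1])
s=sense();T=R.from_quat(s['tool_rot'])
# board in tool frame: plane z = ~.065 (upper face)
q=[]
for v,u in np.argwhere(mask(im)):
    c,d=wray(P,(u,v));c=T.inv().apply(c-s['tcp_pos']);d=T.inv().apply(d);x=c+d*(.065-c[2])/d[2]
    if abs(x[1])<.04 and -.07<x[0]<.09 and d[2]>0:q.append(x[:2]*1000)
print(cv2.minAreaRect(np.array(q,np.float32)),np.ptp(q,0),np.max(q,0))
E
```

```text
t: 16.4
tcp_pos: [0.4345, 0.302, 0.2246]
tool_rot: [0.979, -0.205, 0.004, -0.002]
force: [0.4, -0.3, -1.5]
finger_gap: 0.605
gripper_force: 52.4
t 16.4 shift cm (tool now) [24.51 37.64  1.29] | after turn [ 4.89 44.45  4.36] turn deg [  6.28  29.06 -24.35] F [ 0.4 -0.3 -1.5] gap 0.605
((6.782257080078125, -1.1444377899169922), (53.5455207824707, 130.27505493164062), 89.55036163330078) [130.36648765  53.67720678] [72.01550638 25.95166555]
```

View pics/w6.png

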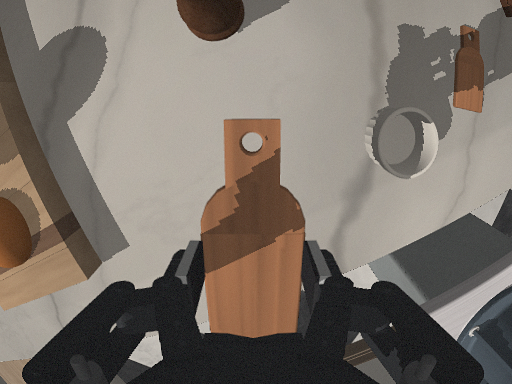

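The medium board is held straight between the pads, handle at (252,140) and 0.5° off axis. Its straight end is 58 mm behind the TCP. I'll carry it to the stand.

```bash
python3 -m inch '[{"dx":2.4,"dy":3.7,"dz":0.1,"wx":0,"wy":0,"wz":0},{"dx":2.4,"dy":3.7,"dz":0.1,"wx":0,"wy":0,"wz":0},{"dx":2.4,"dy":3.7,"dz":0.1,"wx":0,"wy":0,"wz":0},{"dx":2.4,"dy":3.7,"dz":0.1,"wx":0,"wy":0,"wz":0},{"dx":2.5,"dy":3.8,"dz":0.1,"wx":0,"wy":0,"wz":0},{"dx":2.5,"dy":3.8,"dz":0.1,"wx":0,"wy":0,"wz":0},{"dx":2.5,"dy":3.8,"dz":0.1,"wx":0,"wy":0,"wz":0},{"dx":2.5,"dy":3.8,"dz":0.2,"wx":0,"wy":0,"wz":0},{"dx":2.5,"dy":3.8,"dz":0.2,"wx":0,"wy":0,"wz":0},{"dx":2.4,"dy":3.8,"dz":0.2,"wx":0,"wy":0,"wz":0}]' | head -3
python3 -m inch '[{"dx":0,"dy":0,"dz":0,"wx":1,"wy":4.8,"wz":-4},{"dx":0,"dy":0,"dz":0,"wx":1,"wy":4.8,"wz":-4},{"dx":0,"dy":0,"dz":0,"wx":1,"wy":4.8,"wz":-4},{"dx":0,"dy":0,"dz":0,"wx":1,"wy":4.8,"wz":-4},{"dx":0,"dy":0,"dz":0,"wx":1.1,"wy":4.9,"wz":-4.2},{"dx":0,"dy":0,"dz":0,"wx":1.1,"wy":4.9,"wz":-4.2},{"dx":0,"dy":0,"dz":0,"wx":0,"wy":0,"wz":0},{"dx":0,"dy":0,"dz":0,"wx":0,"wy":0,"wz":0}]'
python3 -c "
from h import *
stand(.068,.100)"
```

```text
t: 17.7
tcp_pos: [0.506, -0.1425, 0.2073]
tool_rot: [0.979, -0.205, -0.0, -0.0]
t: 18.7
tcp_pos: [0.5072, -0.1391, 0.2078]
tool_rot: [0.974, -0.012, 0.228, -0.006]
force: [-0.3, -0.4, -0.6]
finger_gap: 0.607
gripper_force: 52.4
t 18.7 shift cm (tool now) [0.67 0.14 6.71] | after turn [0.23 0.19 6.74] turn deg [ 0.23  3.66 -2.6 ] F [-0.3 -0.4 -0.6] gap 0.607
```

```bash
python3 -m inch '[{"dx":0,"dy":0,"dz":0,"wx":0.1,"wy":1.8,"wz":-1.3},{"dx":0,"dy":0,"dz":0,"wx":0.1,"wy":1.8,"wz":-1.3},{"dx":0.2,"dy":0.2,"dz":2.5,"wx":0,"wy":0,"wz":0},{"dx":0,"dy":0,"dz":2.5,"wx":0,"wy":0,"wz":0},{"dx":0,"dy":0,"dz":1.5,"wx":0,"wy":0,"wz":0},{"dx":0,"dy":0,"dz":0,"wx":0,"wy":0,"wz":0},{"dx":0,"dy":0,"dz":0,"wx":0,"wy":0,"wz":0}]'|tail -5
python3 -c "
from h import *
stand(.068,.081)"
```

```text
tcp_pos: [0.5416, -0.1403, 0.1533]
tool_rot: [0.966, 0.011, 0.259, -0.002]
force: [-0.7, 0.1, -0.9]
finger_gap: 0.607
gripper_force: 52.4
t 19.57 shift cm (tool now) [-0.03  0.    2.2 ] | after turn [-0.03  0.    2.2 ] turn deg [ 0.03 -0.03  0.08] F [-0.7  0.1 -0.9] gap 0.607
```

```bash
python3 -m inch '[{"dx":0,"dy":0,"dz":1,"wx":0,"wy":0,"wz":0},{"dx":0,"dy":0,"dz":0.8,"wx":0,"wy":0,"wz":0},{"dx":0,"dy":0,"dz":0,"wx":0,"wy":0,"wz":0},{"dx":0,"dy":0,"dz":0,"wx":0,"wy":0,"wz":0}]' | grep -E "tcp|force:" 
for i in 1 2 3 4 5; do python3 -m inch '[{"dx":0,"dy":0,"dz":0.1,"wx":0,"wy":0,"wz":0},{"dx":0,"dy":0,"dz":0,"wx":0,"wy":0,"wz":0}]' | grep -E "tcp|force:" ; done
```

```text
tcp_pos: [0.5506, -0.1403, 0.1377]
force: [-0.7, 0.2, 0.1]
gripper_force: 52.4
tcp_pos: [0.5511, -0.1404, 0.1368]
force: [-0.1, -0.2, -0.7]
gripper_force: 52.4
tcp_pos: [0.5516, -0.1403, 0.1357]
force: [0.2, 0.3, -1.1]
gripper_force: 52.4
tcp_pos: [0.5521, -0.1403, 0.1349]
force: [-0.9, -0.0, 0.4]
gripper_force: 52.6
tcp_pos: [0.5521, -0.1402, 0.1348]
force: [-5.6, -0.6, 7.9]
gripper_force: 53.6
tcp_pos: [0.5521, -0.1402, 0.1348]
force: [-9.4, 0.0, 15.5]
gripper_force: 54.6
```

```bash
python3 -m inch '[{"dx":-0.6,"dy":0,"dz":-0.16,"wx":0,"wy":0,"wz":0},{"dx":0,"dy":0,"dz":0,"wx":0,"wy":0,"wz":0}]' | grep -E "tcp|force:"; for i in 1 2 3 4; do python3 -m inch '[{"dx":-0.13,"dy":0,"dz":-0.01,"wx":0,"wy":0,"wz":0},{"dx":0,"dy":0,"dz":0,"wx":0,"wy":0,"wz":0}]' | grep -E "tcp|force:" ; done
```

```text
tcp_pos: [0.5465, -0.1404, 0.1316]
force: [-5.0, -0.3, 5.6]
gripper_force: 53.3
tcp_pos: [0.5463, -0.1404, 0.1315]
force: [-2.8, -0.0, 5.9]
gripper_force: 53.2
tcp_pos: [0.5458, -0.1405, 0.1312]
force: [-0.9, 0.2, 5.1]
gripper_force: 53.1
tcp_pos: [0.5447, -0.1406, 0.1306]
force: [-0.6, 1.2, 4.8]
gripper_force: 53.0
tcp_pos: [0.5436, -0.1407, 0.13]
force: [0.6, 0.0, 6.2]
gripper_force: 53.0
```

```bash
for i in 1 2 3; do python3 -m inch '[{"dx":-0.13,"dy":0,"dz":-0.02,"wx":0,"wy":0,"wz":0},{"dx":0,"dy":0,"dz":0,"wx":0,"wy":0,"wz":0}]' | grep -E "tcp|force:" ; done
```

```text
tcp_pos: [0.5434, -0.1409, 0.1299]
force: [5.0, 1.1, 4.7]
gripper_force: 52.7
tcp_pos: [0.5431, -0.1411, 0.1298]
force: [7.3, 1.7, 4.8]
gripper_force: 52.5
tcp_pos: [0.5428, -0.1412, 0.1298]
force: [8.9, 2.1, 6.0]
gripper_force: 52.4
```

```bash
python3 -m inch '[{"dx":0.1,"dy":0,"dz":0,"wx":0,"wy":0,"wz":0},{"dx":0,"dy":0,"dz":0,"wx":0,"wy":0,"wz":0},{"dx":0,"dy":0,"dz":0,"wx":0,"wy":0,"wz":0}]' 0.85 50 | grep -E "force|gap"
python3 -m inch '[{"dx":0,"dy":0,"dz":-2,"wx":0,"wy":0,"wz":0},{"dx":0,"dy":0,"dz":-4,"wx":0,"wy":0,"wz":0},{"dx":0,"dy":0,"dz":-4,"wx":0,"wy":0,"wz":0},{"dx":0,"dy":0,"dz":0,"wx":0,"wy":0,"wz":0}]'
python3 - <<'E'
from h import *
im=eyes.snapshot('wrist');cv2.imwrite('pics/w7.png',im[:,:,::-1])
c=np.array([.4645,.0176])
go([.455,.02,.2],topdown(-26))
E
```

```text
force: [-0.2, 0.2, -0.3]
finger_gap: 0.854
gripper_force: 0.0
t: 24.2
tcp_pos: [0.4887, -0.1415, 0.2165]
tool_rot: [0.966, 0.011, 0.26, -0.001]
force: [0.7, 0.3, -0.4]
finger_gap: 0.849
gripper_force: 0.0
t 24.25 shift cm (tool now) [ -3.43 -16.24  -0.24] | after turn [-10.17 -13.03   1.55] turn deg [ -7.01 -29.56  26.6 ] F [ 0.1 -0.3  0.2] gap 0.849
```

View pics/w7.png

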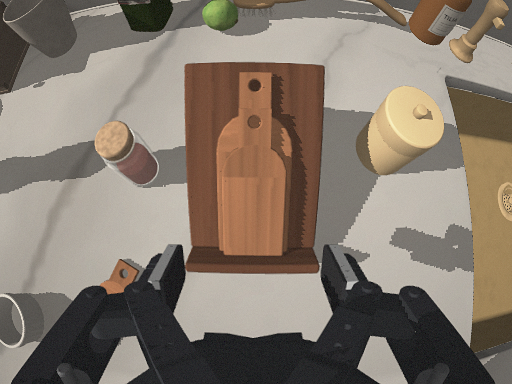

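The medium board lies centred on the large one, end at the lip (row 253), handles in line at column 254. The small board comes next; the rest is checked by numbers only, as all 10 picture views are used.

```bash
python3 -m inch '[{"dx":-0.8,"dy":-4,"dz":0,"wx":0,"wy":0,"wz":0},{"dx":-0.8,"dy":-4,"dz":0,"wx":0,"wy":0,"wz":0},{"dx":-0.9,"dy":-4,"dz":0,"wx":0,"wy":0,"wz":0},{"dx":-0.9,"dy":-4.2,"dz":-0.2,"wx":0,"wy":0,"wz":0},{"dx":0,"dy":0,"dz":0,"wx":0,"wy":0,"wz":0}]' 0.65 50 | head -2
python3 -m inch '[{"dx":0,"dy":0,"dz":0,"wx":-1,"wy":-4.2,"wz":3.8},{"dx":0,"dy":0,"dz":0,"wx":-1,"wy":-4.2,"wz":3.8},{"dx":0,"dy":0,"dz":0,"wx":-1,"wy":-4.2,"wz":3.8},{"dx":0,"dy":0,"dz":0,"wx":-1,"wy":-4.2,"wz":3.8},{"dx":0,"dy":0,"dz":0,"wx":-1,"wy":-4.2,"wz":3.8},{"dx":0,"dy":0,"dz":0,"wx":-1,"wy":-4.2,"wz":3.8},{"dx":0,"dy":0,"dz":0,"wx":-1,"wy":-4.3,"wz":3.8},{"dx":0,"dy":0,"dz":0,"wx":0,"wy":0,"wz":0},{"dx":0,"dy":0,"dz":0,"wx":0,"wy":0,"wz":0}]'|head -3
python3 - <<'E'
from h import *
P=eyes.camera_params('wrist');im=eyes.snapshot('wrist')
q,r=board(P,im,.008,np.array([.464,.0175]),.065);print(r)
c=np.array(r[0])/1000;a=r[2]-90 if r[1][0]<r[1][1] else r[2]
e=np.array([np.cos(np.radians(a)),np.sin(np.radians(a))]);g=c-e*.0095;print(a,g)
go([*g,.074],topdown(a))
E
```

```text
t: 24.88
tcp_pos: [0.4567, 0.0147, 0.1984]
t: 26.0
tcp_pos: [0.4593, 0.0268, 0.1986]
tool_rot: [0.986, -0.088, 0.14, -0.036]
((464.8749694824219, 16.520160675048828), (42.979339599609375, 98.97508239746094), 63.90916442871094)
-26.090835571289062 [0.45634304 0.02069822]
t 26.05 shift cm (tool now) [-3.49  1.84 11.84] | after turn [ 0.03  0.68 12.46] turn deg [ -7.66 -14.75  15.75] F [ 0.2 -0.9 -0. ] gap 0.649
```

```bash
python3 -m inch '[{"dx":0,"dy":0,"dz":0,"wx":-1,"wy":-1.8,"wz":2},{"dx":0,"dy":0,"dz":0,"wx":-1,"wy":-1.8,"wz":2},{"dx":0,"dy":0,"dz":0,"wx":-1,"wy":-1.8,"wz":2},{"dx":0,"dy":0,"dz":0,"wx":-1,"wy":-1.8,"wz":2},{"dx":0,"dy":0,"dz":0,"wx":-1,"wy":-1.9,"wz":2},{"dx":0,"dy":0,"dz":0,"wx":-1,"wy":-1.9,"wz":2},{"dx":0,"dy":0,"dz":0,"wx":-0.8,"wy":-1.9,"wz":1.9},{"dx":0,"dy":0,"dz":0,"wx":-0.8,"wy":-1.9,"wz":1.9},{"dx":0,"dy":0,"dz":0,"wx":0,"wy":0,"wz":0}]' | head -3
python3 - <<'E'
from h import *
P=eyes.camera_params('wrist');im=eyes.snapshot('wrist')
q,r=board(P,im,.008,np.array([.464,.0175]),.065);print(r)
go([.4563,.0207,.074],topdown(-26))
E
```

```text
t: 27.18
tcp_pos: [0.4594, 0.0272, 0.1988]
tool_rot: [0.974, -0.226, 0.0, -0.001]
((465.1453857421875, 16.525056838989258), (42.76710891723633, 97.95331573486328), 64.03652954101562)
t 27.23 shift cm (tool now) [ 0.04  0.74 12.48] | after turn [ 0.03  0.71 12.48] turn deg [-0.16  0.01 -0.13] F [-0.7  0.5 -0.5] gap 0.649
```

```bash
python3 -m inch '[{"dx":0,"dy":0.7,"dz":2,"wx":0,"wy":0,"wz":0},{"dx":0,"dy":0,"dz":3.5,"wx":0,"wy":0,"wz":0},{"dx":0,"dy":0,"dz":3.5,"wx":0,"wy":0,"wz":0},{"dx":0,"dy":0,"dz":2.5,"wx":0,"wy":0,"wz":0},{"dx":0,"dy":0,"dz":0.9,"wx":0,"wy":0,"wz":0},{"dx":0,"dy":0,"dz":0,"wx":0,"wy":0,"wz":0},{"dx":0,"dy":0,"dz":0,"wx":0,"wy":0,"wz":0}]' | head -3
python3 -c "
from h import *
go([.4563,.0207,.074],topdown(-26))"
```

```text
t: 28.1
tcp_pos: [0.4567, 0.021, 0.0759]
tool_rot: [0.974, -0.226, 0.001, -0.001]
t 28.1 shift cm (tool now) [-0.02  0.05  0.19] | after turn [-0.02  0.05  0.19] turn deg [-0.14 -0.09 -0.17] F [ 0.  -0.3  1. ] gap 0.648
```

```bash
python3 -m inch '[{"dx":0,"dy":0,"dz":0.2,"wx":0,"wy":0,"wz":0},{"dx":0,"dy":0,"dz":0,"wx":0,"wy":0,"wz":0}]' | grep -E "tcp|force"
python3 -m inch '[{"dx":0,"dy":0,"dz":0,"wx":0,"wy":0,"wz":0},{"dx":0,"dy":0,"dz":0,"wx":0,"wy":0,"wz":0},{"dx":0,"dy":0,"dz":0,"wx":0,"wy":0,"wz":0},{"dx":0,"dy":0,"dz":0,"wx":0,"wy":0,"wz":0}]' 0.35 50
python3 -m inch '[{"dx":0,"dy":0,"dz":-1,"wx":0,"wy":0,"wz":0},{"dx":0,"dy":0,"dz":-3,"wx":0,"wy":0,"wz":0},{"dx":0,"dy":0,"dz":-4,"wx":0,"wy":0,"wz":0},{"dx":0,"dy":0,"dz":-4,"wx":0,"wy":0,"wz":0},{"dx":0,"dy":0,"dz":-3,"wx":0,"wy":0,"wz":0},{"dx":0,"dy":0,"dz":0,"wx":0,"wy":0,"wz":0}]'|grep -E "tcp|force|gap"
python3 - <<'E'
from h import *
stand(.055,.17)
P=eyes.camera_params('wrist');im=eyes.snapshot('wrist');cv2.imwrite('pics/w8.png',im[:,:,::-1])
s=sense();T=R.from_quat(s['tool_rot']);q=[]
for v,u in np.argwhere(mask(im)):
    c,d=wray(P,(u,v));c=T.inv().apply(c-s['tcp_pos']);d=T.inv().apply(d);x=c+d*(.066-c[2])/d[2]
    if abs(x[1])<.04 and -.07<x[0]<.09 and d[2]>0:q.append(x[:2]*1000)
print(cv2.minAreaRect(np.array(q,np.float32)),np.ptp(q,0),np.max(q,0))
E
```

```text
tcp_pos: [0.4566, 0.0211, 0.0736]
force: [-0.2, 0.2, -0.1]
gripper_force: 0.0
t: 28.85
tcp_pos: [0.4565, 0.0211, 0.0738]
tool_rot: [0.974, -0.227, 0.001, -0.001]
force: [0.0, -0.4, 6.3]
finger_gap: 0.495
gripper_force: 49.9
tcp_pos: [0.4571, 0.0207, 0.2255]
force: [-0.1, -0.1, 0.2]
finger_gap: 0.492
gripper_force: 51.1
t 29.6 shift cm (tool now) [10.68 12.81  2.09] | after turn [ 2.09 16.28  3.6 ] turn deg [  7.05  29.06 -26.77] F [-0.1 -0.1  0.2] gap 0.492
((25.477317810058594, 5.02447509765625), (137.48338317871094, 50.45937728881836), 8.458417892456055) [130.10758263  62.30874907] [89.87768333 39.82704437]
```

Run:
```python
from h import *
P=eyes.camera_params('wrist');im=cv2.imread('pics/w8.png')[:,:,::-1].copy()
s=sense();T=R.from_quat(s['tool_rot'])
n,l,st,ce=cv2.connectedComponentsWithStats(mask(im));
for i in np.argsort(-st[1:,4])[:4]+1:
    q=[]
    for v,u in np.argwhere(l==i):
        c,d=wray(P,(u,v));c=T.inv().apply(c-s['tcp_pos']);d=T.inv().apply(d);x=c+d*(.066-c[2])/d[2];q.append(x[:2]*1000)
    print(st[i],ce[i].round(),cv2.minAreaRect(np.array(q,np.float32)),np.max(q,0),np.min(q,0))
```

```text
[ 211  145   84  171 9530] [251. 247.] ((9.471199035644531, -0.2982196807861328), (99.29327392578125, 43.27043914794922), 0.06317190825939178) [59.13118008 21.3215877 ] [-40.19834308 -21.96061815]
[ 330    0   76   61 3250] [368.  24.] ((118.20266723632812, 57.07976150512695), (37.09181594848633, 30.983633041381836), 80.40172576904297) [136.4926923   75.37840048] [101.33392991  36.21038434]
[294   0  40  68 696] [318.  41.] ((114.11196899414062, 29.442615509033203), (11.564702033996582, 34.47963333129883), 71.50015258789062) [128.84897036  37.14963938] [96.23835553 19.03801434]
[286   0  15  27  45] [293.  13.] ((122.22599029541016, 18.692853927612305), (0.9881047606468201, 14.39966106414795), 63.496116638183594) [128.6051561   21.66833625] [115.65848827  15.34418847]
```

```bash
python3 -m inch '[{"dx":2.1,"dy":2.5,"dz":0.4,"wx":0,"wy":0,"wz":0},{"dx":2.1,"dy":2.5,"dz":0.4,"wx":0,"wy":0,"wz":0},{"dx":2.1,"dy":2.6,"dz":0.4,"wx":0,"wy":0,"wz":0},{"dx":2.2,"dy":2.6,"dz":0.4,"wx":0,"wy":0,"wz":0},{"dx":2.2,"dy":2.6,"dz":0.4,"wx":0,"wy":0,"wz":0},{"dx":0,"dy":0,"dz":0,"wx":0,"wy":0,"wz":0}]' | head -3
python3 -m inch '[{"dx":0,"dy":0,"dz":0,"wx":0.8,"wy":3.2,"wz":-3},{"dx":0,"dy":0,"dz":0,"wx":0.8,"wy":3.2,"wz":-3},{"dx":0,"dy":0,"dz":0,"wx":0.8,"wy":3.2,"wz":-3},{"dx":0,"dy":0,"dz":0,"wx":0.8,"wy":3.2,"wz":-3},{"dx":0,"dy":0,"dz":0,"wx":0.8,"wy":3.2,"wz":-3},{"dx":0,"dy":0,"dz":0,"wx":0.8,"wy":3.2,"wz":-3},{"dx":0,"dy":0,"dz":0,"wx":0.8,"wy":3.2,"wz":-3},{"dx":0,"dy":0,"dz":0,"wx":0.7,"wy":3.3,"wz":-2.9},{"dx":0,"dy":0,"dz":0,"wx":0.7,"wy":3.3,"wz":-2.9},{"dx":0,"dy":0,"dz":0,"wx":0,"wy":0,"wz":0}]' | head -3
python3 -c "
from h import *
stand(.050,.105)"
```

```text
t: 30.4
tcp_pos: [0.4959, -0.1432, 0.2011]
tool_rot: [0.974, -0.228, -0.001, -0.001]
t: 31.65
tcp_pos: [0.4944, -0.1393, 0.2015]
tool_rot: [0.969, 0.002, 0.247, -0.007]
t 31.65 shift cm (tool now) [0.02 0.23 6.34] | after turn [-0.15  0.2   6.34] turn deg [-0.22  1.44 -1.02] F [-1.1 -0.9 -0.7] gap 0.491
```

```bash
python3 -m inch '[{"dx":0,"dy":0,"dz":0,"wx":-0.2,"wy":1.4,"wz":-1},{"dx":-0.1,"dy":0.2,"dz":2.3,"wx":0,"wy":0,"wz":0},{"dx":0,"dy":0,"dz":2.5,"wx":0,"wy":0,"wz":0},{"dx":0,"dy":0,"dz":1.4,"wx":0,"wy":0,"wz":0},{"dx":0,"dy":0,"dz":0,"wx":0,"wy":0,"wz":0},{"dx":0,"dy":0,"dz":0,"wx":0,"wy":0,"wz":0}]'|tail -5
python3 -c "
from h import *
stand(.050,.0905)"
```

```text
tcp_pos: [0.5259, -0.1416, 0.1487]
tool_rot: [0.966, 0.011, 0.26, -0.002]
force: [0.0, 0.6, -0.8]
finger_gap: 0.491
gripper_force: 51.1
t 32.4 shift cm (tool now) [-0.24 -0.09  1.63] | after turn [-0.23 -0.09  1.64] turn deg [ 0.07 -0.13  0.16] F [ 0.   0.6 -0.8] gap 0.491
```

```bash
python3 -m inch '[{"dx":-0.1,"dy":-0.09,"dz":0.7,"wx":0,"wy":0,"wz":0},{"dx":0,"dy":0,"dz":0.5,"wx":0,"wy":0,"wz":0},{"dx":0,"dy":0,"dz":0,"wx":0,"wy":0,"wz":0},{"dx":0,"dy":0,"dz":0,"wx":0,"wy":0,"wz":0}]' | grep -E "tcp|force:" 
for i in 1 2 3 4 5; do python3 -m inch '[{"dx":0,"dy":0,"dz":0.1,"wx":0,"wy":0,"wz":0},{"dx":0,"dy":0,"dz":0,"wx":0,"wy":0,"wz":0}]' | grep -E "tcp|force:" ; done
python3 -c "
from h import *
stand(.040,.0905)"
```

```text
tcp_pos: [0.5312, -0.1411, 0.138]
force: [0.0, 0.0, -0.1]
gripper_force: 51.1
tcp_pos: [0.5318, -0.1412, 0.1369]
force: [0.4, -1.0, -0.5]
gripper_force: 51.1
tcp_pos: [0.5323, -0.1411, 0.1359]
force: [-0.4, 0.0, -0.9]
gripper_force: 51.1
tcp_pos: [0.5328, -0.1411, 0.1351]
force: [0.1, -0.1, -0.8]
gripper_force: 51.1
tcp_pos: [0.5333, -0.1411, 0.1342]
force: [-0.4, 0.3, -0.5]
gripper_force: 51.1
tcp_pos: [0.5335, -0.1411, 0.134]
force: [-3.1, -0.1, 4.8]
gripper_force: 51.8
t 34.15 shift cm (tool now) [-1.15 -0.06 -0.02] | after turn [-1.15 -0.05 -0.02] turn deg [ 0.14 -0.19  0.15] F [-3.1 -0.1  4.8] gap 0.497
```

Contact on the medium board, 11 mm short of the lip. I'll slide it down.

```bash
python3 -m inch '[{"dx":-0.4,"dy":-0.03,"dz":-0.05,"wx":0,"wy":0,"wz":0},{"dx":-0.4,"dy":-0.03,"dz":0,"wx":0,"wy":0,"wz":0},{"dx":0,"dy":0,"dz":0,"wx":0,"wy":0,"wz":0}]' | grep -E "tcp|force:"; for i in 1 2 3 4 5; do python3 -m inch '[{"dx":-0.12,"dy":0,"dz":-0.01,"wx":0,"wy":0,"wz":0},{"dx":0,"dy":0,"dz":0,"wx":0,"wy":0,"wz":0}]' | grep -E "tcp|force:" ; done
python3 -c "
from h import *
stand(.040,.0905)"
```

```text
tcp_pos: [0.5264, -0.1407, 0.1299]
force: [-2.4, -0.2, 2.2]
gripper_force: 51.4
tcp_pos: [0.5259, -0.1407, 0.1296]
force: [-0.4, 1.0, 3.5]
gripper_force: 51.5
tcp_pos: [0.5245, -0.1408, 0.1288]
force: [0.2, 0.1, 2.9]
gripper_force: 51.4
tcp_pos: [0.5234, -0.1408, 0.1282]
force: [1.0, -0.1, 2.4]
gripper_force: 51.3
tcp_pos: [0.5231, -0.1409, 0.1281]
force: [3.4, 0.1, 1.5]
gripper_force: 51.2
tcp_pos: [0.5229, -0.141, 0.1281]
force: [5.8, 1.5, 4.9]
gripper_force: 51.1
t 35.77 shift cm (tool now) [ 0.06 -0.03  0.  ] | after turn [ 0.06 -0.03  0.  ] turn deg [ 0.08 -0.43  0.16] F [5.8 1.5 4.9] gap 0.493
```

At the lip. I'll release, retreat, and check by numbers.

```bash
python3 -m inch '[{"dx":0.1,"dy":0,"dz":0,"wx":0,"wy":0,"wz":0},{"dx":0,"dy":0,"dz":0,"wx":0,"wy":0,"wz":0},{"dx":0,"dy":0,"dz":0,"wx":0,"wy":0,"wz":0}]' 0.75 50 | grep -E "force|gap"
python3 -m inch '[{"dx":0,"dy":0,"dz":-2,"wx":0,"wy":0,"wz":0},{"dx":0,"dy":0,"dz":-4,"wx":0,"wy":0,"wz":0},{"dx":0,"dy":0,"dz":-4,"wx":0,"wy":0,"wz":0},{"dx":0,"dy":0,"dz":0,"wx":0,"wy":0,"wz":0}]' | grep -E "tcp|force"
python3 - <<'E'
from h import *
P=eyes.camera_params('wrist');im=eyes.snapshot('wrist')
h=cv2.cvtColor(im,cv2.COLOR_RGB2HSV)
# row profile: bright-wood columns (boards) and the plate, in image rows
for v in range(50,262,6):
    r=h[v,175:335]; b=np.where((r[:,0]<16)&(r[:,1]>105)&(r[:,2]>112))[0]+175
    g=cv2.cvtColor(im,cv2.COLOR_RGB2GRAY)[v,175:335].astype(int); ed=np.where(abs(g[2:]-g[:-2])>22)[0]+176
    if len(b): print(v,b.min(),b.max(),'mid',(b.min()+b.max())/2,'edges',ed.tolist())
E
```

```text
force: [-0.0, -0.5, 0.2]
finger_gap: 0.748
gripper_force: 0.0
tcp_pos: [0.471, -0.1416, 0.2158]
force: [0.8, -0.5, 0.2]
gripper_force: 0.0
50 188 301 mid 244.5 edges [186, 187, 188, 319, 320, 321]
56 187 312 mid 249.5 edges [186, 187, 239, 240, 271, 322, 323]
62 187 313 mid 250.0 edges [186, 187, 239, 240, 251, 252, 270, 271, 281, 282, 321, 322, 323]
68 187 313 mid 250.0 edges [186, 187, 239, 240, 247, 248, 249, 260, 261, 263, 270, 271, 281, 282, 322, 323]
74 187 312 mid 249.5 edges [185, 186, 187, 239, 240, 256, 257, 270, 271, 281, 282, 321, 322, 323]
80 187 312 mid 249.5 edges [185, 186, 187, 239, 240, 270, 271, 281, 282, 320, 321, 322, 323]
86 187 313 mid 250.0 edges [186, 187, 239, 240, 269, 270, 271, 281, 282, 321, 322]
92 187 312 mid 249.5 edges [185, 186, 187, 238, 239, 270, 271, 272, 282, 321, 322]
98 187 314 mid 250.5 edges [185, 186, 187, 237, 238, 249, 250, 258, 259, 270, 271, 272, 321, 322]
104 187 314 mid 250.5 edges [186, 187, 228, 229, 230, 247, 258, 259, 270, 271, 279, 293, 321, 322]
110 187 311 mid 249.0 edges [185, 186, 187, 223, 224, 270, 271, 280, 281, 284, 285, 2
[... 1341 characters left out ...]
10, 316, 317]
200 190 277 mid 233.5 edges [189, 190, 217, 218, 222, 276, 277, 307, 314, 315, 316]
206 190 277 mid 233.5 edges [189, 190, 191, 218, 219, 222, 276, 277, 315, 316]
212 191 276 mid 233.5 edges [189, 190, 191, 218, 219, 276, 277, 313, 314, 315]
218 191 276 mid 233.5 edges [190, 191, 218, 219, 276, 277, 287, 308, 314, 315]
224 192 276 mid 234.0 edges [190, 191, 192, 218, 219, 275, 276, 286, 308, 312, 313, 314]
230 219 276 mid 247.5 edges [191, 192, 193, 218, 219, 275, 276, 278, 286, 287, 311, 312, 313]
236 228 275 mid 251.5 edges [188, 189, 190, 225, 227, 228, 275, 276, 281, 282, 314, 315]
248 295 312 mid 303.5 edges [183, 184, 191, 192, 314, 315, 321, 322, 324, 325, 328, 331, 332]
```

```bash
python3 -c "
from station import workorder
print(workorder.sign_off())"
```

```text
the job is handed in; nothing more can be done
None
```

The three boards are stacked on the stand (large, medium, small), ends against the lip, handles up the slope and centred; I handed the job in at about 37 s, checking the small board only by lip contact force and image edges and not re-measuring the other objects, which the arm never touched as far as I could tell.

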